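# Load a flat carton under the spring hold-down flap of a labelling jig

## Robot

A 6-joint arm with a two-finger parallel gripper is mounted at the origin on the work surface. World frame = base frame: x ahead of the robot, y to its left, z up, the work surface at z = 0. Lengths are in m, angles in rad, forces in N, time in s.
With the tool pointing down it reaches from about 0.375 to 0.9 m from the base axis. Payload 3.1 kg.
Tool frame: the origin (TCP) lies midway between the tips of the shut fingers; the grasp point (between the pads) lies robot.pinch_z behind it (robot.pinch_z is the distance from the TCP to the grasp point, in m); y points along the fingers, z is the direction in which the jaws open and shut, and the axes are right-handed (so a half turn about y gives the same grasp; the last joint's range is limited). The gripper opens to 85 mm and grips with 20 to 120 N. Pads are 22 mm wide; open, the fingers measure 114 mm over their backs; the gripper's body (76 mm by 85 mm) begins 54 mm behind the grasp point. The pads swing forward as they close: fully open they stand 13 mm farther back than shut.
Start: joints at [1.129, 0.527, 1.433, -0, 1.181, -0.178], TCP at [0.162, 0.604, 0.231] pointing down, gripper open.
Joint ranges: [-3.08, 3.08], [-0.75, 2.2], [0.22, 2.44], [-1.43, 4.57], [0, 2.65], [-2.85, 2.85]. Speed limits (rad/s): [2.79, 2.79, 3.14, 3.14, 3.14, 3.14].

## Interface

Orientations are given as [roll, pitch, yaw] about the fixed x, y, z axes, in that order (R = Rz(yaw) Ry(pitch) Rx(roll)).
In Python, from plant import robot gives the robot as it stands.
- The arm moves only by the tool servo_tool, never from a script. Its argument "motion" is text: rows parted by semicolons, each of 5 numbers parted by spaces: the shift along the tool's x, y, z in mm, then the turn about the tool's y in rad, then the opening, from -1 (shut) to 1 (fully open), so that 0 is half open. In form: x y z spin fingers; .... A call has 1 to 20 rows; each row is the pose to reach, as a shift and turn from the pose commanded when the call began, along the tool's axes at that moment; what a row does not reach only later rows make up. A row lasts 1/10 s, in which the tool goes at most 50 mm and 8.59 degrees, less where a joint would pass 70% of its speed; a pose out of reach is approached as far as the arm can. A call with a gripper value outside its range is refused whole. The fingers move at their own pace and stop on an object; "force" is the grip in N (left out, the last holds). Time passes only in rows, so rows that repeat a pose let the fingers close. It gives the time, the measured TCP pose, the force and the opening at its end, in the units of the state.
- robot.get_obs(): the state, without advancing time (a new reading comes with each control period).
- robot.get_image(name): name is "side" or "top" or "wrist"; returns the picture (384x512x3 uint8, blue, green, red); there is no depth.
- robot.camera_info(name): a dict with "K" (3x3 intrinsics, pixels), "distortion" ([k1, k2, p1, p2, k3] as OpenCV has them; the pictures are not rectified), "rvec" (rotation vector, rad) and "tvec" (3), from world to camera coordinates, as OpenCV has them; the wrist camera has in their place "tool_from_camera" (4x4, takes a point from camera to tool coordinates, whose origin is the TCP and whose axes are the tool frame's). Camera axes: x right, y down, z forward; pixel columns grow to the right and rows downward; lengths in m; the calibration is good to about 2 mm. A picture is of the moment at which its call begins: read the wrist's pose just before it. camera_info takes no time and is no camera call.
- robot.close_job(): hands the job in, once; it reports no verdict.
Trained networks look in the newest picture that a camera, given by its name, has taken for a name from the list of things; names that differ only in an ending like _2 or _b are one class to them, and where a whole thing is asked for, a point or a joint stands for the part that bears it (a point fixed in the world has none). Each returns a list of dicts, best first, with "confidence" (0 to 1); they miss things now and then, are a little off and sometimes report something else, mostly with a low value. They report only what shows in the picture. A call takes as long as a camera call. They do not tell look-alikes from the thing itself.
- robot.boxes_of(target, camera): "position" ([column, row] in pixels, amid what is visible of it).
- robot.spot_point(target, camera): "position" ([column, row] in pixels: a listed point, or the origin of a listed thing).
The state is a dict: "time": time; "joint_positions": joint angles; "joint_velocities": joint speeds; "tau": joint torques, N m; "ee_pos": TCP position; "orientation": TCP orientation; "wrist_force": force on the tool from outside, world axes, zero at the start; "wrist_torque": the same for the moment, N m; "opening": finger opening in m.
Only numpy, scipy, OpenCV 4.12 (cv2) and the standard library are available. Lean on these libraries where they do the work, as an engineer would, in place of code of your own. Each camera call takes 0.05 s, during which the arm holds its last target. There are 200 camera calls.

## Task

Load the flat cardboard carton into the labelling jig: with one fingertip press the long pedal beside the lane down until the spring-closed flap stands open well clear of the carton, and while holding it open push the carton with the other fingertip along the lane, under the flap, until it is fully home against the stop at the end. Only then let the pedal go, so that the flap closes down on the carton and clamps it. Only press and push: do not lift or tip the carton, and leave the tape roll, the cup and the black pad where they are.

Things in the scene. Friction and masses are not known exactly. Their poses are not given: they have to be found in the camera images.
- jig: labelling jig, fixed to the table. Origin on the table below the flap's hinge, on the lane's centre line; x = push direction along the lane (away from the robot), y left, z up. Grey base, top at z = 6 mm, x -195 to +135, y -55 to +90 mm. Two posts at x = 0, y = +-36 mm, 58 mm tall, carry the hinge shaft (8 mm thick, z = 48 mm) across the lane
- carton: flat cardboard carton, 150 (x) x 60 (y) x 28 mm (z), 0.15 to 0.3 kg, loose on the jig's base, its front part already between the rails and under the hinge shaft. Origin at the centre of its underside, x along the lane; rear face 75 mm behind it. In the jig's frame the origin starts at x = -35 to -5 mm; home it is at +40 mm, rear face at -35 mm
- flap (a joint): flap angle, rad: 0 shut (lip bars the lane), 0.33 lip resting on the carton's top, above 0.35 clear of it, 0.48 hard stop (pedal level). Steel flap and pedal are one see-saw about the hinge: flap 80 mm ahead of it, pedal behind it, towards the robot; pedal down = flap up. Spring torque 0.2 to 0.45 N m: 3 N at the pedal's end, 10 N at 45 mm from the hinge. Shuts when released
- pedal (a point): middle of the pedal's top face, 115 mm behind the hinge; moves with it. Flat strip 30 mm wide, 5 thick, left of the lane (an upright plate joins it to the shaft ahead of x = -30), y = +44 to +74 mm in the jig's frame. Open: level, x = -160 to -10 mm, top 18 mm above the table all along; a fingertip can slide on it. Shut: slopes up towards the robot, top about 75 mm above the table here, 95 at its end
- lip (a point): middle of the lower edge of the flap's lip (58 mm wide, 3 mm thick). Shut: x = +80 mm in the jig's frame, 1 mm above the base; open: x = +90 mm, 14 mm above the carton's top
- stop (a point): foot of the end stop's face on the lane's centre line, x = +115 mm in the jig's frame, z = 6 mm; x along the lane. The stop is 40 mm tall. Two side rails run back from it to x = -30 mm: inner faces at y = +-33 mm, tops 22 mm above the table
- tape_roll: roll of packing tape lying flat, 96 mm diameter, 48 mm tall; bystander. Origin at the centre of its underside
- pen_cup: grey plastic cup, 72 mm diameter, 85 mm tall; bystander. Origin at the centre of its underside
- stamp_pad: black stamp pad, 85 x 55 x 18 mm; bystander. Origin at the centre of its underside
Mind the look-alikes: they are no part of the job. Several things have the shape of the carton; the one meant has the colours described above.

How it is judged:
By the outcome, as a careful person would: the job done as asked, in the order asked, and still so for the second after the job is handed in, with the robot touching nothing.
It also fails if it takes over 38 s, if anything falls off the work surface, if the arm or the gripper's body presses on something with over 40 N, if the wrist force passes 120 N, or if a joint passes its speed limit or range.

## Working session

There is one attempt and no reset: what is moved stays moved. The work goes in short steps, Python scripts to look and compute and a tool call to move; the robot and the scene stay as the last step left them, time stands still between calls to the robot, and variables do not carry over. Pictures are saved under pics/ and viewed, about 8 in all and at most 12, crops included, and the job is handed in when it is done.

Besides the shell and the picture viewer there is one more tool, called as name(argument=value, ...) on one line, values as JSON. servo_tool: Moves the arm, as the interface text tells. Its arguments: {"type":"object","properties":{"motion":{"type":"string"},"force":{"type":"number"}},"required":["motion"]}

```bash
mkdir -p pics; ls; cat > h.py <<'E'
import numpy as np, cv2
from plant import robot
def ray(cam,uv):
    c=robot.camera_info(cam);K=np.array(c["K"]);d=np.array(c["distortion"])
    p=cv2.undistortPoints(np.array([[uv]],float),K,d)[0,0]
    R=cv2.Rodrigues(np.array(c["rvec"],float))[0];t=np.array(c["tvec"],float).ravel()
    return -R.T@t, R.T@np.array([p[0],p[1],1])
def onz(cam,uv,z):
    o,r=ray(cam,uv);return o+r*(z-o[2])/r[2]
def proj(cam,P):
    c=robot.camera_info(cam)
    return cv2.projectPoints(np.array(P,float).reshape(-1,3),np.array(c["rvec"],float),np.array(c["tvec"],float),np.array(c["K"]),np.array(c["distortion"]))[0][:,0]
E
python3 - <<'E'
from h import *
o=robot.get_obs();print({k:np.round(v,3) for k,v in o.items()},robot.pinch_z)
for c in("top","side"):
    im=robot.get_image(c);cv2.imwrite(f"pics/{c}0.png",im)
    for n in("carton","pedal","lip","stop","jig"):
        print(c,n,[(np.round(d["position"],1),round(d["confidence"],2)) for d in robot.spot_point(n,c)][:4])
    
a=cv2.imread("pics/top0.png");cv2.imwrite("pics/top0b.png",cv2.resize(a,(800,600)))
E
```

```text
pics
{'time': np.float64(0.0), 'joint_positions': array([ 1.13 ,  0.528,  1.434,  0.   ,  1.181, -0.179]), 'joint_velocities': array([-0.001,  0.   , -0.001, -0.001, -0.001,  0.   ]), 'tau': array([-1.0000e-03, -4.4235e+01, -1.7803e+01, -0.0000e+00,  9.0000e-03,
       -0.0000e+00]), 'ee_pos': array([0.162, 0.603, 0.23 ]), 'orientation': array([-1.573,  0.   , -0.263]), 'wrist_force': array([-0.97 , -0.266,  0.418]), 'wrist_torque': array([-0.009,  0.001, -0.005]), 'opening': np.float64(0.086)} 0.0187
top carton [(array([314.8, 162.8]), 0.59), (array([223.7, 214.8]), 0.59), (array([175.8, 133. ]), 0.57), (array([343.6, 267.1]), 0.57)]
top pedal [(array([311.6, 204.4]), 0.86)]
top lip [(array([296.2, 128.6]), 0.86)]
top stop [(array([292.2, 117.5]), 0.71)]
top jig [(array([310.4, 157.8]), 0.79)]
side carton [(array([211.9, 331.9]), 0.9), (array([312.5, 253.8]), 0.79), (array([272.3, 159.7]), 0.79), (array([219.2, 202.6]), 0.73)]
side pedal [(array([270.3, 242.9]), 0.91), (array([348.1, 220.9]), 0.69)]
side lip [(array([338.6, 226.6]), 0.69), (array([380. , 275.9]), 0.48)]
side stop [(array([349.2, 218.8]), 0.71)]
side jig [(array([319.2, 245.6]), 0.86)]
```

View pics/top0b.png

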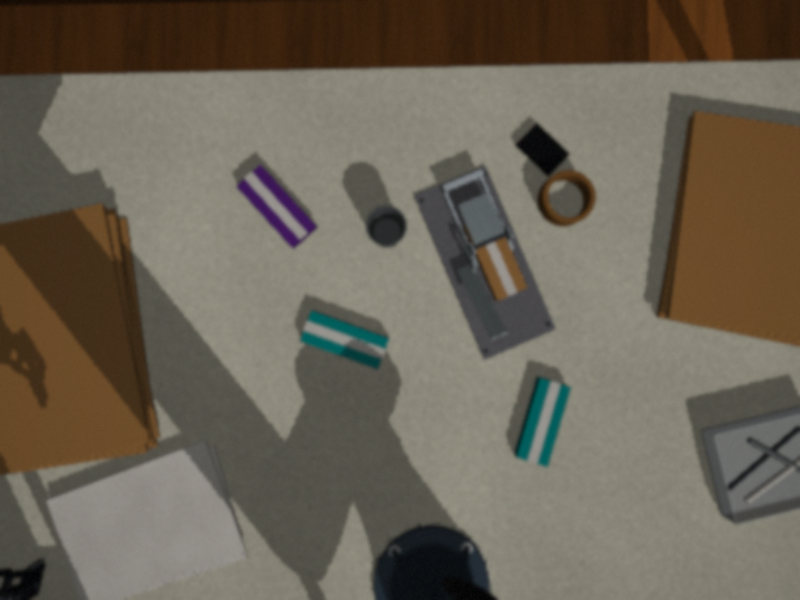

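View pics/side0.png

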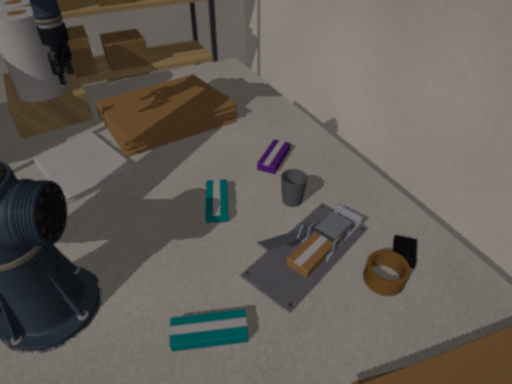

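The top view shows the carton candidates at: the brown one in the jig at about (320,171) px, teal at (220,217) and (347,269), and purple at (177,132). The brown one lies in the jig under the shaft, so it fits the description. I'll confirm with an enlarged crop.

```bash
python3 - <<'E'
from h import *
a=cv2.imread("pics/top0.png")[95:235,250:370];a=cv2.convertScaleAbs(a,alpha=1.6)
b=cv2.imread("pics/side0.png")[195:315,235:375];b=cv2.convertScaleAbs(b,alpha=1.6)
A=cv2.resize(a,None,fx=4,fy=4,interpolation=cv2.INTER_CUBIC)
cv2.imwrite("pics/c1.png",A)
# first fit
from scipy.optimize import least_squares
loc=np.array([[135,90,6],[135,-55,6],[-195,-55,6],[-195,90,6]])/1000
uv=np.array([[418,193],[487,168],[552,325],[486,356]])*.64
W=np.array([onz("top",p,.006) for p in uv])
def T(p,L):
    c,s=np.cos(p[2]),np.sin(p[2]);return np.c_[p[0]+c*L[:,0]-s*L[:,1],p[1]+s*L[:,0]+c*L[:,1],L[:,2]]
r=least_squares(lambda p:(T(p,loc)-W)[:,:2].ravel(),[.7,0,0]);print(r.x,np.round((T(r.x,loc)-W)*1e3,1))
print(robot.camera_info("wrist"))
E
```

```text
[ 0.6162102 -0.1240799  0.3618834] [[ 1.1  5.2 -0. ]
 [ 9.  -1.2 -0. ]
 [-5.9 -8.  -0. ]
 [-4.2  4.  -0. ]]
{'K': array([[344.59763889,   0.        , 255.34536701],
       [  0.        , 344.59763889, 201.58233849],
       [  0.        ,   0.        ,   1.        ]]), 'distortion': array([0.00242991, 0.        , 0.        , 0.        , 0.        ]), 'tool_from_camera': array([[ 2.55256130e-04,  9.53111394e-01,  3.02619571e-01,
        -7.68951570e-02],
       [ 3.07989607e-04, -3.02619642e-01,  9.53111356e-01,
        -1.43091653e-01],
       [ 9.99999920e-01, -1.50083833e-04, -3.70793922e-04,
         6.07933360e-04],
       [ 0.00000000e+00,  0.00000000e+00,  0.00000000e+00,
         1.00000000e+00]])}
```

View pics/c1.png

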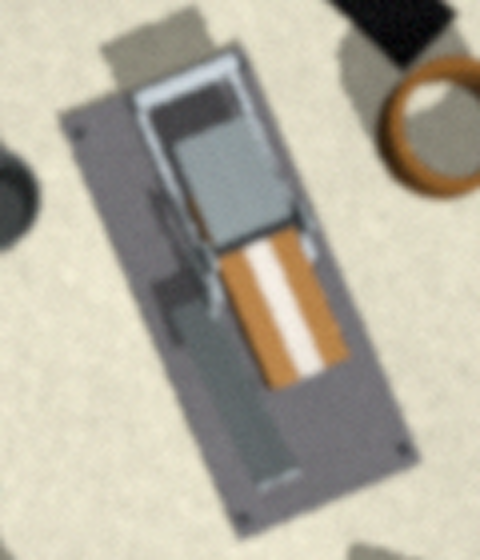

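The crop confirms it: the brown carton with the white stripe sits in the grey jig with its rear edge at crop (272,390)–(350,355). The base corners are at crop (58,115), (238,40), (420,460) and (242,538).

```bash
cat >> h.py <<'E'
from scipy.optimize import least_squares
def T(p,L):
    L=np.atleast_2d(L);c,s=np.cos(p[2]),np.sin(p[2]);return np.c_[p[0]+c*L[:,0]-s*L[:,1],p[1]+s*L[:,0]+c*L[:,1],L[:,2]]
def inv(p,W):
    d=np.asarray(W)[:2]-p[:2];c,s=np.cos(p[2]),np.sin(p[2]);return np.array([c*d[0]+s*d[1],-s*d[0]+c*d[1]])
E
python3 - <<'E'
from h import *
loc=np.array([[135,90,6],[135,-55,6],[-195,-55,6],[-195,90,6]])/1000
f=lambda c:np.array(c)/4+[250-.4,95-.4]
uv=f([[58,115],[238,40],[420,460],[242,538]])
r=least_squares(lambda p:(proj("top",T(p,loc))-uv).ravel(),[.62,-.12,.36]);print(r.x,np.round(r.fun,1))
p=r.x
print("stop",[inv(p,onz("top",[292.2,117.5],.006))], "pedal",inv(p,onz("top",[311.6,204.4],.075)),"lip",inv(p,onz("top",[296.2,128.6],.007)))
for c in f([[272,390],[350,355]]): print("rear",inv(p,onz("top",c,.034)))
print(robot.get_obs()["time"])
E
```

```text
[ 0.61660378 -0.11952257  0.37699639] [-0.4  0.4  0.6 -0.3  0.8 -0.4 -0.9  0.2]
stop [array([0.11958796, 0.00686882])] pedal [-0.12776487  0.0646329 ] lip [0.08534649 0.00922575]
rear [-0.10567423  0.02989266]
rear [-0.10483291 -0.03039002]
0.6
```

servo_tool(motion="30 0 -37 -0.04 0.05; 60 0 -74 -0.08 0.05; 90 0 -111 -0.12 0.05; 120 0 -148 -0.16 0.05; 150 0 -186 -0.2 0.05; 180 0 -223 -0.24 0.05; 210 0 -260 -0.28 0.05; 240 0 -298 -0.32 0.05; 270 0 -335 -0.36 0.05; 300 0 -372 -0.4 0.05; 330 0 -410 -0.44 0.05; 360 0 -448 -0.48 0.05; 390 0 -485 -0.52 0.05; 420 0 -522 -0.56 0.05; 450 0 -560 -0.6 0.05; 480 0 -597 -0.64 0.05; 506 0 -633 -0.64 0.05; 506 0 -633 -0.64 0.05; 506 0 -633 -0.64 0.05; 506 0 -633 -0.64 0.05")

```text
time: 2.6
ee_pos: [0.4855, -0.138, 0.2311]
orientation: [-1.569, 0.001, 0.378]
wrist_force: [-0.2, 0.2, -0.1]
opening: 0.0447
```

```bash
cat >> h.py <<'E'
from scipy.spatial.transform import Rotation as Ro
def wcam():
    o=robot.get_obs();M=np.eye(4);M[:3,:3]=Ro.from_euler("xyz",o["orientation"]).as_matrix();M[:3,3]=o["ee_pos"]
    return M@np.array(robot.camera_info("wrist")["tool_from_camera"])
def wonz(C,uv,z):
    i=robot.camera_info("wrist");q=cv2.undistortPoints(np.array([[uv]],float),np.array(i["K"]),np.array(i["distortion"]))[0,0]
    r=C[:3,:3]@[q[0],q[1],1];o=C[:3,3];return o+r*(z-o[2])/r[2]
def wproj(C,P):
    i=robot.camera_info("wrist");V=np.linalg.inv(C)
    return cv2.projectPoints(np.array(P,float).reshape(-1,3),cv2.Rodrigues(V[:3,:3])[0],V[:3,3],np.array(i["K"]),np.array(i["distortion"]))[0][:,0]
E
python3 - <<'E'
from h import *
C=wcam();im=robot.get_image("wrist");np.save("C1.npy",C);cv2.imwrite("pics/w1.png",im)
p=[.6166,-.1195,.377]
for n in("pedal","lip","stop","carton"):print(n,[(np.round(d["position"],1),round(d["confidence"],2)) for d in robot.spot_point(n,"wrist")][:3])
pts=np.array([[135,90,6],[135,-55,6],[-195,-55,6],[-195,90,6],[115,0,6],[-115,59,75],[-105,30,34],[-105,-30,34],[-130,59,82]])/1000
q=wproj(C,T(p,pts));print(np.round(q))
b=cv2.convertScaleAbs(im,alpha=1.5)
for k in q: cv2.drawMarker(b,tuple(int(v) for v in k),(0,0,255),0,8)
cv2.imwrite("pics/w1m.png",cv2.resize(b,(800,600)))
E
```

```text
pedal [(array([285.6, 195.2]), 0.63)]
lip []
stop [(array([232. , 349.4]), 0.76)]
carton [(array([492.8, 224.8]), 0.65), (array([226.9, 247.2]), 0.6)]
[[300. 364.]
 [190. 364.]
 [171. 103.]
 [312. 103.]
 [231. 351.]
 [286. 197.]
 [254. 195.]
 [196. 195.]
 [287. 183.]]
```

View pics/w1m.png

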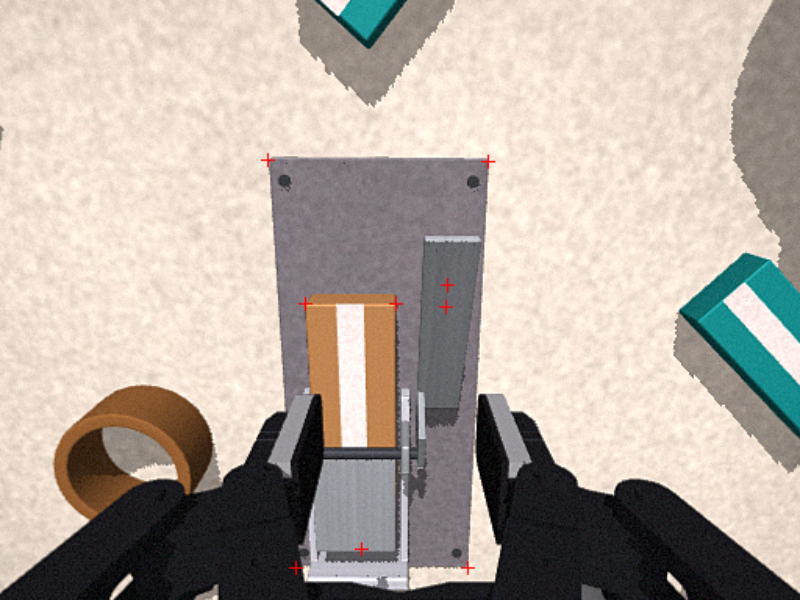

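The picture shows the brown carton's rear top edge at about row 300, columns 306–396 of the 800x600 view. The pedal's rear end is at (452,238). The projected jig model agrees to 1–2 px. The rear face is at about x = -105 mm, so a finger centre at x = -129 mm clears it. Next I press the pedal down at that spot.

servo_tool(motion="0 30 0 0 0.05; 0 60 0 0 0.05; 0 90 0 0 0.05; 0 115 0 0 0.05; 0 130 0 0 0.05; 0 140 0 0 0.05; 0 150 0 0 0.05; 0 160 0 0 0.05; 0 170 0 0 0.05; 0 180 0 0 0.05; 0 190 0 0 0.05; 0 198 0 0 0.05; 0 204 0 0 0.05; 0 204 0 0 0.05; 0 204 0 0 0.05")

```text
time: 4.35
ee_pos: [0.4871, -0.1393, 0.0274]
orientation: [-1.572, -0.001, 0.377]
wrist_force: [2.1, 0.9, 3.1]
opening: 0.0451
```

servo_tool(motion="0 3 0 0 0.05; 0 6 0 0 0.05; 0 8 0 0 0.05; 0 8 0 0 0.05; 0 8 0 0 0.05")

```text
time: 4.85
ee_pos: [0.4868, -0.1395, 0.0194]
orientation: [-1.571, -0.0, 0.377]
wrist_force: [3.4, 0.0, 3.9]
opening: 0.0448
```

servo_tool(motion="0 2 0 0 0.05; 0 3 0 0 0.05; 0 3 0 0 0.05; 0 3 0 0 0.05")

```text
time: 5.25
ee_pos: [0.4867, -0.1394, 0.0163]
orientation: [-1.571, -0.0, 0.377]
wrist_force: [2.9, -0.5, 3.5]
opening: 0.0446
```

```bash
python3 - <<'E'
from h import *
C=wcam();im=robot.get_image("wrist");a=cv2.convertScaleAbs(im,alpha=1.5)
s=robot.get_image("side")[195:315,235:375];s=cv2.resize(cv2.convertScaleAbs(s,alpha=1.6),(448,384),interpolation=cv2.INTER_CUBIC)
b=np.hstack([a,s]);cv2.imwrite("pics/w2.png",cv2.resize(b,(800,320)))
o=robot.get_obs();print(o["time"],o["ee_pos"],o["wrist_force"],inv([.6166,-.1195,.377],o["ee_pos"]))
E
```

```text
5.35 [ 0.48663809 -0.13934865  0.01634131] [3.74243664 0.16645036 3.64249933] [-0.12814204  0.0293885 ]
```

View pics/w2.png

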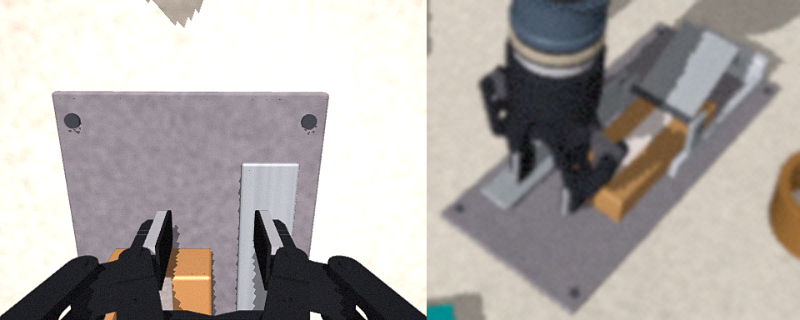

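The pedal finger is on the strip and the pusher finger sits behind the carton. The flap is up, but there is no force rise from the hard stop yet. I'll press on.

servo_tool(motion="0 1 0 0 0.05; 0 2 0 0 0.05; 0 2 0 0 0.05; 0 2 0 0 0.05")

```text
time: 5.75
ee_pos: [0.4868, -0.1393, 0.0152]
orientation: [-1.571, -0.001, 0.377]
wrist_force: [2.1, 0.1, 11.5]
opening: 0.045
```

servo_tool(motion="0 1 0 0 0.05; 0 2 0 0 0.05; 0 2 0 0 0.05; 0 2 0 0 0.05")

```text
time: 6.15
ee_pos: [0.487, -0.1393, 0.0144]
orientation: [-1.572, -0.001, 0.377]
wrist_force: [1.2, 0.8, 22.4]
opening: 0.045
```

The hard stop was reached at TCP z of about 15 mm, holding 22 N. Now I push along the lane with the pedal held.

servo_tool(motion="4 0 0 0 0.05; 8 0 0 0 0.05; 12 0 0 0 0.05; 16 0 0 0 0.05; 20 0 0 0 0.05; 24 0 0 0 0.05; 28 0 0 0 0.05; 32 0 0 0 0.05; 36 0 0 0 0.05; 40 0 0 0 0.05; 40 0 0 0 0.05")

```text
time: 7.25
ee_pos: [0.5154, -0.1231, 0.0141]
orientation: [-1.561, 0.015, 0.383]
wrist_force: [-14.2, -6.7, 30.2]
opening: 0.045
```

```bash
python3 - <<'E'
from h import *
C=wcam();im=robot.get_image("wrist");a=cv2.convertScaleAbs(im,alpha=1.2)
s=robot.get_image("side")[195:315,235:375];s=cv2.resize(cv2.convertScaleAbs(s,alpha=1.6),(448,384),interpolation=cv2.INTER_CUBIC)
b=np.hstack([a,s]);cv2.imwrite("pics/w3.png",cv2.resize(b,(800,320)))
o=robot.get_obs();print(o["time"],o["ee_pos"],o["wrist_force"],inv([.6166,-.1195,.377],o["ee_pos"]))
E
```

```text
7.35 [ 0.51535696 -0.1231305   0.01409991] [-13.30459938  -5.90478679  30.08230548] [-0.09546957  0.03389534]
```

View pics/w3.png

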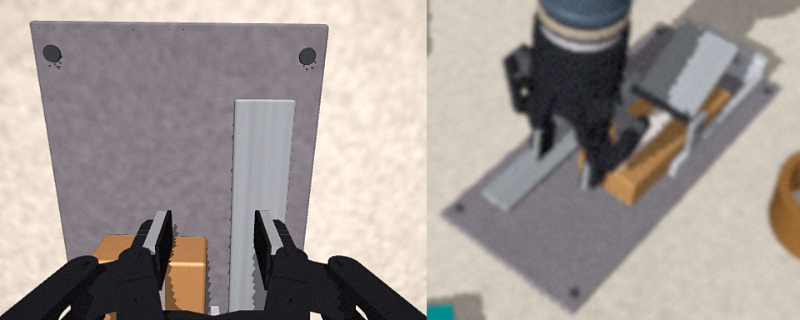

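The carton moved forward under the open flap. The arm lags by 7 mm and drifts 4 mm to the left from pedal drag at 30 N, so I'll ease the press slightly and correct sideways as I go on.

servo_tool(motion="0 -1 -1 0 0.05; 3 -2 -3 0 0.05; 7 -2 -4 0 0.05; 11 -2 -4 0 0.05; 15 -2 -4 0 0.05; 19 -2 -4 0 0.05; 23 -2 -4 0 0.05; 27 -2 -4 0 0.05; 31 -2 -4 0 0.05; 35 -2 -4 0 0.05; 35 -2 -4 0 0.05")

```text
time: 8.45
ee_pos: [0.5491, -0.1137, 0.015]
orientation: [-1.56, 0.016, 0.382]
wrist_force: [-12.5, -3.7, 21.8]
opening: 0.045
```

```bash
python3 - <<'E'
from h import *
o=robot.get_obs();print(o["time"],o["ee_pos"],o["wrist_force"],o["wrist_torque"],inv([.6166,-.1195,.377],o["ee_pos"]))
E
```

```text
8.45 [ 0.54906197 -0.11369444  0.01499764] [-12.46116425  -3.71521662  21.84356895] [-0.01061507  2.341767    0.34959615] [-0.06065783  0.03026082]
```

servo_tool(motion="3 0 0 0 0.05; 6 0 0 0 0.05; 9 0 0 0 0.05; 12 0 0 0 0.05; 14 0 0 0 0.05; 14 0 0 0 0.05; 14 0 0 0 0.05")

```text
time: 9.15
ee_pos: [0.5597, -0.1098, 0.0151]
orientation: [-1.559, 0.02, 0.381]
wrist_force: [-18.3, -8.4, 25.4]
opening: 0.0446
```

```bash
python3 - <<'E'
from h import *
C=wcam();im=robot.get_image("wrist");a=cv2.convertScaleAbs(im,alpha=1.2)
s=robot.get_image("side")[195:315,235:375];s=cv2.resize(cv2.convertScaleAbs(s,alpha=1.6),(448,384),interpolation=cv2.INTER_CUBIC)
b=np.hstack([a,s]);cv2.imwrite("pics/w4.png",cv2.resize(b,(800,320)))
o=robot.get_obs();print(o["time"],o["ee_pos"],o["wrist_force"],inv([.6166,-.1195,.377],o["ee_pos"]))
E
```

```text
9.25 [ 0.55967274 -0.10982866  0.01510559] [-18.28630501  -7.70312037  24.54128706] [-0.0493691   0.02994895]
```

View pics/w4.png

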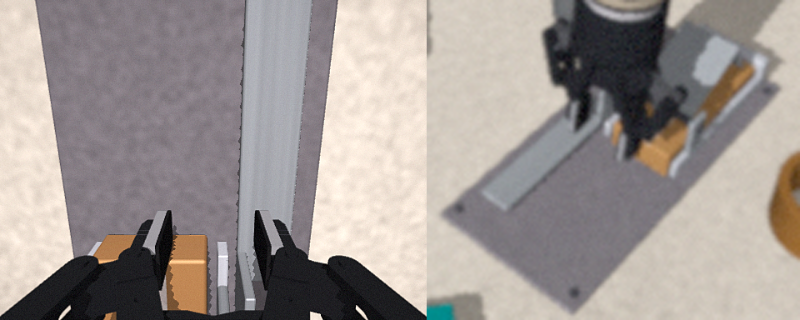

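servo_tool(motion="2 0 0 0 0.05; 4 0 0 0 0.05; 4 0 0 0 0.05; 4 0 0 0 0.05")

```text
time: 9.65
ee_pos: [0.5597, -0.1097, 0.0151]
orientation: [-1.557, 0.028, 0.381]
wrist_force: [-26.6, -16.3, 29.9]
opening: 0.0449
```

```bash
python3 - <<'E'
from h import *
o=robot.get_obs();print(o["time"],o["ee_pos"],o["wrist_force"],inv([.6166,-.1195,.377],o["ee_pos"]))
E
```

```text
9.65 [ 0.55969491 -0.10972733  0.01513231] [-26.59968664 -16.29097044  29.91803921] [-0.04931119  0.030035  ]
```

```bash
python3 - <<'E'
from h import *
o=robot.get_obs();print(o["wrist_torque"],o["wrist_force"])
p=[.6166,-.1195,.377]
s=robot.get_image("side");t=robot.get_image("top")
q=proj("side",T(p,np.array([[115,33,34],[115,-33,34],[115,-33,46],[-35,-30,34],[115,-30,34],[-35,-30,6]])/1000.));print(np.round(q,1))
a=s[190:290,290:390].copy();a=cv2.resize(cv2.convertScaleAbs(a,alpha=1.6),(600,600),interpolation=cv2.INTER_CUBIC)
for k in q: cv2.circle(a,tuple(int(v) for v in (k-[290,190]+.5)*6),3,(0,0,255),1)
cv2.imwrite("pics/s5.png",a)
E
```

```text
[-2.37004331  4.37024077 -0.24762335] [-26.59968664 -16.29097044  29.91803921]
[[336.4 206.7]
 [358.2 218.4]
 [359.1 215. ]
 [324.4 251.8]
 [357.2 217.9]
 [323.  259.5]]
```

View pics/s5.png

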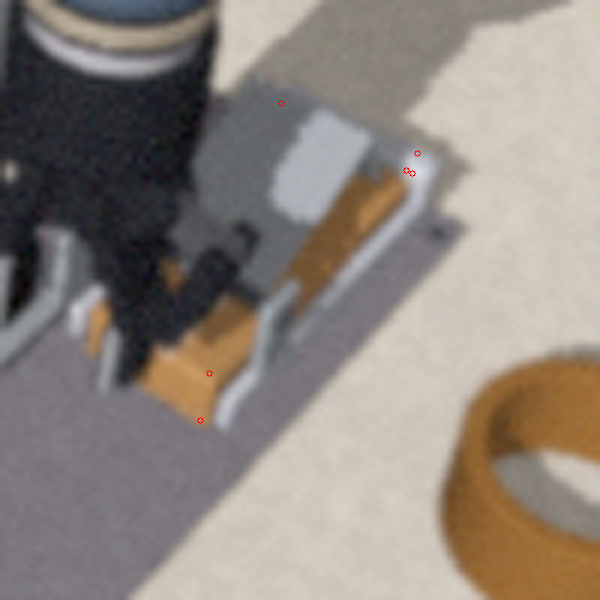

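The yaw torque swung from +0.35 to -0.25 N m, so the resistance is at the pusher finger. The TCP stopped dead, and the carton's rear corner sits on the projected home mark at crop (205,375). The carton is home against the stop. Next I back off the pusher with the pedal still held, then rise slowly.

servo_tool(motion="-4 0 0 0 0.05; -8 0 0 0 0.05; -12 0 0 0 0.05; -16 0 0 0 0.05; -20 0 0 0 0.05; -25 0 0 0 0.05; -30 0 0 0 0.05; -35 0 0 0 0.05; -35 0 0 0 0.05; -35 0 0 0 0.05")

```text
time: 10.75
ee_pos: [0.5439, -0.1219, 0.0158]
orientation: [-1.573, -0.004, 0.376]
wrist_force: [3.4, 1.7, 11.7]
opening: 0.0448
```

```bash
python3 - <<'E'
from h import *
C=wcam();im=robot.get_image("wrist");a=cv2.convertScaleAbs(im,alpha=1.2)
s=robot.get_image("side")[195:315,235:375];s=cv2.resize(cv2.convertScaleAbs(s,alpha=1.6),(448,384),interpolation=cv2.INTER_CUBIC)
b=np.hstack([a,s]);cv2.imwrite("pics/w6.png",cv2.resize(b,(800,320)))
o=robot.get_obs();print(o["time"],o["ee_pos"],o["wrist_force"],o["wrist_torque"],inv([.6166,-.1195,.377],o["ee_pos"]))
E
```

```text
10.85 [ 0.54392482 -0.12185435  0.0157576 ] [ 4.74996057  2.03671205 11.96928536] [ 0.54800047 -0.63218734 -0.15152276] [-0.06843815  0.02456511]
```

View pics/w6.png

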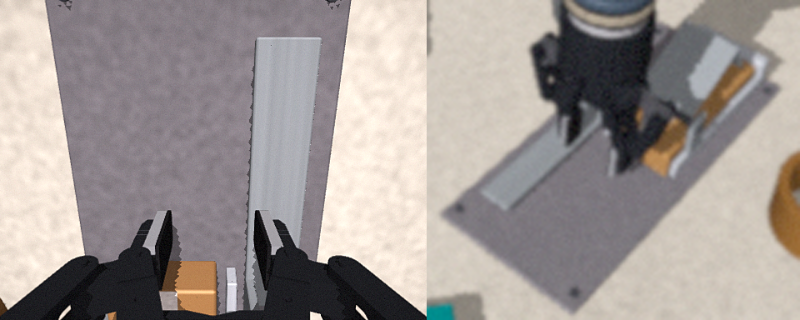

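The finger is clear of the carton by about 19 mm, the carton has stayed home, and the flap is still open. Now I let the pedal up slowly and leave upward.

servo_tool(motion="0 -3 0 0 0.05; 0 -6 0 0 0.05; 0 -9 0 0 0.05; 0 -12 0 0 0.05; 0 -16 0 0 0.05; 0 -20 0 0 0.05; 0 -30 0 0 0.05; 0 -50 0 0 0.05; 0 -80 0 0 0.05; 0 -110 0 0 0.05; 0 -140 0 0 0.05; -40 -170 0 0 0.05; -80 -200 0 0 0.05; -80 -200 0 0 0.05; -80 -200 0 0 0.05; -80 -200 0 0 0.05")

```text
time: 12.45
ee_pos: [0.4677, -0.1506, 0.214]
orientation: [-1.57, 0.0, 0.377]
wrist_force: [-0.2, 0.7, 0.1]
opening: 0.0446
```

```bash
python3 - <<'E'
from h import *
C=wcam();im=robot.get_image("wrist")
p=[.6166,-.1195,.377]
q=wproj(C,T(p,np.array([[-35,30,34],[-35,-30,34],[-35,-30,6],[-35,30,6]])/1000.));print(np.round(q,1))
a=cv2.resize(cv2.convertScaleAbs(im,alpha=1.3),(512,384))
for k in q: cv2.circle(a,tuple(int(v) for v in k),2,(0,0,255),1)
s=robot.get_image("side")[190:270,295:375];s=cv2.resize(cv2.convertScaleAbs(s,alpha=1.6),(384,384),interpolation=cv2.INTER_CUBIC)
b=np.hstack([a,s]);cv2.imwrite("pics/w7.png",cv2.resize(b,(798,342)))
o=robot.get_obs();print(o["time"],o["ee_pos"],o["wrist_force"])
for n in("lip","pedal"):print(n,[(np.round(d["position"],1),round(d["confidence"],2)) for d in robot.spot_point(n,"side")][:3])
for th in(0,.33,.48):
    d=.48-th;c,s_=np.cos(d),np.sin(d);x,z=-.115,-.030
    print(th,"pedal px",np.round(proj("side",T(p,[[x*c+z*s_,.059,.048-x*s_+z*c]])),1))
E
```

```text
[[259.1 281.5]
 [202.5 281.5]
 [206.1 268.6]
 [258.8 268.6]]
12.55 [ 0.46782557 -0.15045712  0.21338346] [0.03389762 0.19560965 0.5283091 ]
lip [(array([340. , 220.6]), 0.89), (array([379.8, 275.8]), 0.42)]
pedal [(array([273.2, 256.6]), 0.93)]
0 pedal px [[273.1 240.5]]
0.33 pedal px [[272.  252.5]]
0.48 pedal px [[272.6 256.6]]
```

View pics/w7.png

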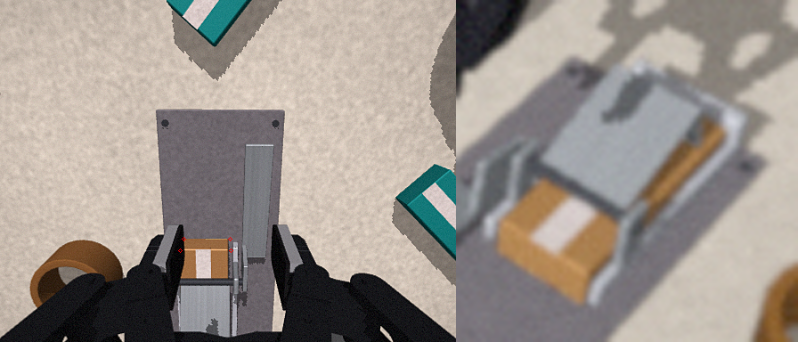

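```bash
python3 - <<'E'
from h import *
C=wcam();im=robot.get_image("wrist");s=robot.get_image("side");p=[.6166,-.1195,.377]
a=cv2.resize(cv2.convertScaleAbs(im[140:310,250:330],alpha=1.4),None,fx=3.5,fy=3.5,interpolation=cv2.INTER_CUBIC)
b=cv2.resize(cv2.convertScaleAbs(s[200:285,255:375],alpha=1.5),None,fx=4.2,fy=4.2,interpolation=cv2.INTER_CUBIC)
for th,col in((.33,(0,255,0)),(.48,(0,0,255))):
    d=.48-th;c,s_=np.cos(d),np.sin(d)
    L=[[x*c+z*s_,y,.048-x*s_+z*c] for x,y,z in((-.160,.044,-.030),(-.160,.074,-.030),(.09,.029,0),(.09,-.029,0))]
    e=.0
    L=L[:2]
    # lip: shut (80,7), open (90,48): interpolate by rotation about hinge
    x,z=.080,-.041;L+= [[x*np.cos(th)-z*np.sin(th),y,.048+x*np.sin(th)+z*np.cos(th)] for y in(.029,-.029)]
    P=T(p,np.array(L));print(np.round(np.array(L)*1e3))
    for k in wproj(C,P[:2]): cv2.circle(a,tuple(int(v) for v in (k-[250,140]+.5)*3.5),3,col,1)
    for k in proj("side",P): cv2.circle(b,tuple(int(v) for v in (k-[255,200]+.5)*4.2),3,col,1)
h=max(a.shape[0],b.shape[0]);f=lambda m:cv2.copyMakeBorder(m,0,h-m.shape[0],0,0,cv2.BORDER_CONSTANT)
cv2.imwrite("pics/w8.png",np.hstack([f(a),f(b)])[:600,:800]);print(robot.get_obs()["time"])
E
```

```text
[[-163.   44.   42.]
 [-163.   74.   42.]
 [  89.   29.   35.]
 [  89.  -29.   35.]]
[[-160.   44.   18.]
 [-160.   74.   18.]
 [  90.   29.   49.]
 [  90.  -29.   49.]]
12.75
```

View pics/w8.png

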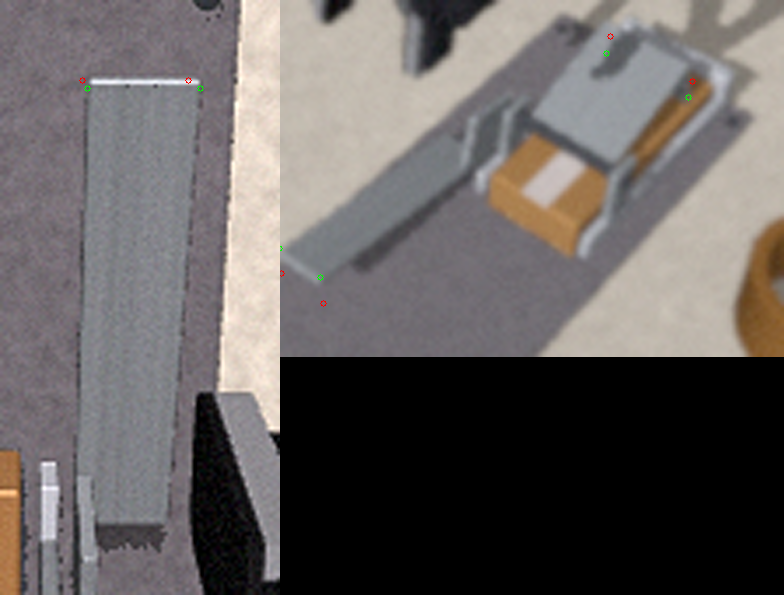

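The pedal end at (320,278) lies on the green mark for 0.33 rad and away from the red open mark. The flap is down on the carton, the carton is at home, and the robot is clear. I'm handing in.

```bash
python3 -c "
from plant import robot
print(robot.close_job(),robot.get_obs()['time'])"
```

```text
the job is handed in; nothing more can be done
the job is handed in; nothing more can be done
```

The carton is in the jig, home against the stop and clamped under the flap. I handed the job in shortly after 12.75 s.

**What I did:** With the fingers about 45 mm apart, one fingertip pressed the pedal to its hard stop. The other fingertip pushed the carton about 70 mm along the lane. I then backed the pusher off with the pedal still held, and let the pedal up slowly.

**Last checks:**
- **Carton home:** Near the end the pushing finger stopped dead while the force and torque on it rose. In the last pictures the carton's rear edge lay on its projected home position.
- **Flap closed on the carton:** The pedal's end matched the 0.33 rad (clamped) position and was clearly away from the open one.
- **Robot clear:** The wrist force was about zero, with the fingers about 200 mm up.

**Disagreements:**
- After release, the network's pedal point was about 4 px off and matched the open position better. It had shown a similar offset of about 2 px at the start, so I relied on the projected overlay instead.
- The measured stopping point was about 3 mm short of nominal. I put that down to the tool tilting under load and to calibration error.
- During the push the tool drifted about 4 mm sideways, and I corrected it. The highest forces seen in the readings were about 30 N vertical and 31 N horizontal.

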